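# Clamp the tin in the one-handed opening station

### The arm

A 6-joint arm with a two-finger parallel gripper is mounted at the origin on a cart in front of the work surface, level with it; the furniture and walls round the work are solid. World frame = base frame: x ahead of the robot, y to its left, z up, the work surface at z = 0. Lengths are in mm, angles in degrees, forces in N, time in s.
With the tool pointing down it reaches from about 350 to 850 mm from the base axis. Payload 8.1 kg.
Tool frame: the origin (TCP) lies midway between the tips of the shut fingers; the grasp point (between the pads) lies grip_depth behind it (grip_depth is the distance from the TCP to the grasp point, in mm); z points along the fingers, y is the line along which they close (so a half turn about z gives the same grasp; the last joint's range is limited). The gripper opens to 85 mm and grips with 20 to 120 N. Pads are 22 mm wide; open, the fingers measure 114 mm over their backs; the gripper's body (76 mm by 85 mm) begins 54 mm behind the grasp point. The pads swing forward as they close: fully open they stand 13 mm farther back than shut.
Start: joints at [-75.768, 7.471, 85.268, -0, 87.261, -4.893], TCP at [196.601, -566.88, 231.292] pointing down, gripper open.
Joint ranges: [-169.43, 169.43], [-51.17, 129.36], [1.28, 143.12], [-76.62, 256.62], [0, 156.53], [-152.29, 152.29]. Speed limits (degrees/s): [136.94, 136.94, 159.86, 180, 180, 180].

### API

Orientations are given as [roll, pitch, yaw] about the fixed x, y, z axes, in that order (R = Rz(yaw) Ry(pitch) Rx(roll)).
In Python, from bench import sense, snapshot, hand_in, grip_depth gives the robot as it stands. The module is installed in compiled form; this text tells all that it offers.
- The arm moves only by the tool apply_moves, never from a script. Its argument "series" is text: rows parted by semicolons, each of 5 numbers parted by spaces: the shift along the tool's x, y, z each as a share of 0.3 m, from -1 to 1, then the turn about the tool's z as a share of 2 rad, from -1 to 1, then the gripper's target within -1 to 1 (shut at 1, half-way at 0, fully open at -1). In form: tx ty tz twist gripper; .... A call has 1 to 5 rows; each row shifts and turns the commanded pose from where the row before left it, along the tool's axes as they then stand; what a row does not reach is not made up. A row lasts 1/12 s, in which the tool goes at most 41.7 mm and 7.16 degrees, less where a joint would pass 70% of its speed; a pose out of reach is approached as far as the arm can. A call with a number of a shift or a turn outside -1 to 1 is refused whole. A call with a gripper value outside its range is refused whole. The fingers move at their own pace and stop on an object; "squeeze" is the grip in N (left out, the last holds). Time passes only in rows, so rows that do not move let the fingers close. It gives the time, the measured TCP pose, the force, the opening and the grip force at its end, in the units of the state.
- sense(): the state, without advancing time (a new reading comes with each control period).
- snapshot(name): name is "side" or "top"; returns a dict with "frame" (480x640x3 uint8, blue, green, red), "depth" (480x640 float32, mm along the optical axis (not along the pixel's ray), 0 where there is no reading), "intrinsics" (3x3 intrinsics, pixels), "extrinsics" (4x4, takes a point from camera to world coordinates). Camera axes: x right, y down, z forward; pixel columns grow to the right and rows downward; lengths in mm; the calibration is good to about 2 mm. A picture is of the moment at which its call begins.
- hand_in(): hands the job in; it is judged then, once.
The state is a dict: "time": time; "joint_pos": joint angles; "qd": joint speeds; "joint_efforts": joint torques, N m; "tool_pos": TCP position; "tcp_rot": TCP orientation; "ft_force": force on the tool from outside, world axes, zero at the start; "wrist_torque": the same for the moment, N m; "finger_gap": finger opening in mm; "grip_force": force on a finger pad.
Only numpy, scipy, OpenCV 4.12 (cv2) and the standard library are available. Lean on these libraries where they do the work, as an engineer would, in place of code of your own. Each camera call takes 0.05 s, during which the arm holds its last target. There are 200 camera calls.

### The job

Stand the tin in the V jaw of the wooden holding station and let go of it, then push the red clamp lever down past its dead point so that it locks and the rubber pad holds the tin firmly in the jaw by itself. Feel your way gently with the lever: its dead point is not always at the same angle, and once it has snapped over it must not be forced against its stop. Leave the red-lidded jar, the spice jar, the salt shaker and the mug where they are, and take your hand away at the end.

Things in the scene. Friction and masses are not known exactly. Their poses are not given: they have to be found in the camera images.
- tin: the tin: the only food tin, white label with red bands, metal lid, a closed upright cylinder 57 mm across (radius 28.7 mm) and 72 mm high, 0.13 to 0.25 kg; origin at the centre of its underside, z up. It can be gripped across its sides. It starts upright on the worktop
- jar: squat glass jar with a red lid, 64 mm across, 90 mm high, origin at the centre of its underside; bystander. It and the tin stand to the right, either one in either of two places
- holder: holding station, fixed: beech board 88 mm wide, x = -160 to +55 mm, top at z = 12 mm, with black V jaw and a push toggle clamp in a steel bracket (x = -141 to -52 mm, z up to 55 mm, 60 mm wide). Origin on the worktop under the axis of a seated tin; z up, x = the way the clamp pushes, to the root of the V. The lever swings in the plane y = 0
- seat (a point): centre of the underside of a fully seated tin, on the board (x = 0, y = 0, z = 12 mm of the holder). The two jaw faces touch that tin on its +x side, at 45 degrees either side of x; they lie within 27 mm of y = 0 and reach up to z = 54 mm
- pad: black rubber pad, 22 mm across, at the clamp's plunger, axis along the holder's x at z = 44 mm, origin amid its front face. Open, a tin has about 14 mm of play along x between pad and jaw. The pad is sprung (9 N per mm) and slides the tin home along x as the lever closes; it loads a seated tin from 0.37 rad before the dead point; locked, it presses with about 45 N
- lever: clamp lever with round red grip, 18 mm thick, 62 to 120 mm from the hinge axis (along the holder's y, at x = -127, z = 44 mm of the holder), where its origin is. Open, it leans from upright to the holder's -x by -0.35 to 1.05 rad; it closes by swinging farther back and down, after up to 0.55 rad of idle travel. Let go before the dead point, the pad's spring throws it back
- lever_grip (a point): point on the lever's centre line, 95 mm from the hinge. The lever's set angle is unknown: its dead point comes at a lean of 0.92 to 1.72 rad from upright, the stop 0.05 rad later. Pushed square here it moves at about 1 N, climbs to about 6 N 0.2 rad before the dead point, falls to nothing past it, then climbs about 6 N per mm at the stop. Over 18 N damages it
- spice_jar: spice jar with green cap, 44 mm across, 104 mm high, behind the station, origin at the centre of its underside; bystander
- salt: glass salt shaker with grey top, 44 mm across, 90 mm high, origin at the centre of its underside; bystander
- mug: small white mug with yellow dots, 63 mm by 88 mm with its handle, 54 mm high, origin at its underside; bystander
There are look-alikes about, which are no part of the job. What is shaped like the tin but purple or turquoise is not meant.

How it is judged:
By the outcome, as a careful person would: the job done as asked, in the order asked, and still so for the second after the job is handed in, with the robot touching nothing.
It also fails if it takes over 64 s, if anything falls off the work surface, if the arm or the gripper's body presses on something with over 40 N, if the wrist force passes 120 N, or if a joint passes its speed limit or range.

## Working session

There is one attempt and no reset: what is moved stays moved. The work goes in short steps, Python scripts to look and compute and a tool call to move; the robot and the scene stay as the last step left them, time stands still between calls to the robot, and variables do not carry over. Pictures are saved under pics/ and viewed, at most 10 in all, crops included, and the job is handed in when it is done.

Besides the shell and the picture viewer there is one more tool, called after "Request:" as name(argument=value, ...) on one line, values as JSON. apply_moves: Moves the arm, as the interface text tells. Its arguments: {"type":"object","properties":{"series":{"type":"string"},"squeeze":{"type":"number"}},"required":["series"]}

```bash
mkdir -p pics; cat > h.py <<'E'
import numpy as np, cv2
from bench import sense, snapshot, hand_in, grip_depth
def snap(n):
    s=snapshot(n); np.savez('%s.npz'%n,**s); return s
def load(n): return np.load('%s.npz'%n)
def pt(s,u,v,r=1):
    d=s['depth'][v-r:v+r+1,u-r:u+r+1]; d=np.median(d[d>0]); K=s['intrinsics']
    p=np.array([(u-K[0,2])*d/K[0,0],(v-K[1,2])*d/K[1,1],d,1]); return (s['extrinsics']@p)[:3].round(1)
def cloud(s):
    K=s['intrinsics']; d=s['depth']; v,u=np.mgrid[:480,:640]
    p=np.stack([(u-K[0,2])*d/K[0,0],(v-K[1,2])*d/K[1,1],d,np.ones_like(d)],-1); return (p@s['extrinsics'].T)[...,:3]
def proj(s,p):
    c=np.linalg.inv(s['extrinsics'])@np.append(p,1); q=s['intrinsics']@c[:3]; return (q[:2]/q[2]).round(1)
E
python3 - <<'E'
from h import *
print(grip_depth, sense())
for n in('side','top'):
    s=snap(n); cv2.imwrite(f'pics/{n}0.png',s['frame']); print(n,s['extrinsics'].round(2).tolist(),s['intrinsics'].tolist())
E
```

```text
18.700000000000003 {'time': 0.0, 'joint_pos': array([-7.57675514e+01,  7.51648374e+00,  8.53299463e+01,  5.79867529e-04,
        8.72623636e+01, -4.89276012e+00]), 'qd': array([-0.03198266, -0.07377128, -0.07215783,  0.01630892,  0.09232524,
       -0.07079827]), 'joint_efforts': array([ 1.03867771e-05, -5.69401753e+01, -5.00551021e+01, -3.52663556e-04,
        1.48168160e-02,  7.35674263e-06]), 'tool_pos': array([ 196.46929417, -566.32751163,  230.22371072]), 'tcp_rot': array([-1.79891652e+02, -9.85615817e-03,  1.91251712e+01]), 'ft_force': array([ 0.13217822, -1.08245437, -0.40251537]), 'wrist_torque': array([-0.01700694,  0.02252303,  0.02060031]), 'grip_force': 0.0, 'finger_gap': 85.52118158492289}
side [[1.0, -0.0, -0.05, 596.74], [0.04, -0.46, 0.89, -994.7], [-0.03, -0.89, -0.46, 552.15], [0.0, 0.0, 0.0, 1.0]] [[476.1392551686144, 0.0, 323.9572726583569], [0.0, 476.1392551686144, 233.31485407542098], [0.0, 0.0, 1.0]]
top [[0.0, -1.0, 0.07, 516.74], [-1.0, -0.0, 0.0, -119.54], [-0.0, -0.07, -1.0, 948.62], [0.0, 0.0, 0.0, 1.0]] [[481.03942911483335, 0.0, 318.0272086159835], [0.0, 481.03942911483335, 241.05280542480057], [0.0, 0.0, 1.0]]
```

View pics/side0.png

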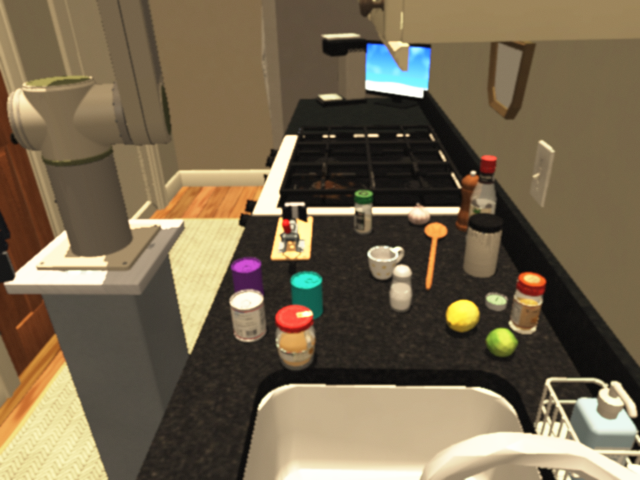

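View pics/top0.png

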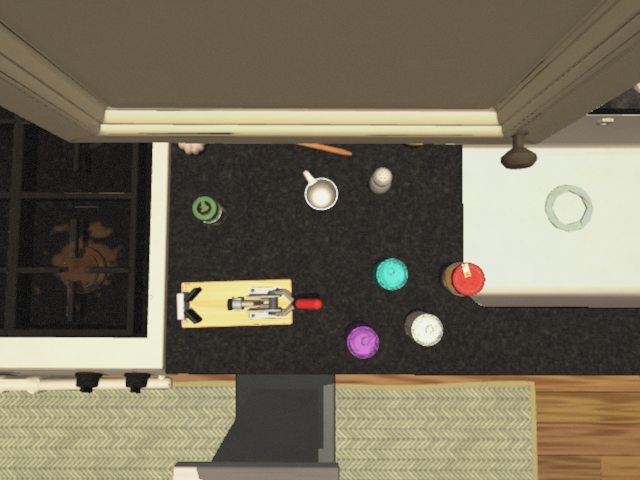

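Candidates in the side view: the white/red-banded tin at (248,316), the purple can at (247,277), the turquoise can at (307,295) and the red-lidded jar at (295,337). I choose the white one, which is (425,329) in the top view. I'll check it in a crop and measure the station.

```bash
python3 - <<'E'
from h import *
s=load('side');t=load('top')
a=cv2.resize(s['frame'][255:375,200:340],None,fx=2.8,fy=2.8,interpolation=2)
b=cv2.resize(t['frame'][265:345,165:335],None,fx=4.7,fy=4.7,interpolation=2)[:, :800]
c=np.zeros((a.shape[0]+b.shape[0],800,3),np.uint8); c[:a.shape[0],:a.shape[1]]=a; c[a.shape[0]:,:b.shape[1]]=b
cv2.imwrite('pics/c1.png',c[:,:]); print(c.shape)
P=cloud(t); T=P.reshape(-1,3)
for n,(u,v,r) in dict(tin=(425,329,22),purple=(363,342,22),teal=(392,274,22),jar=(467,279,22)).items():
    q=P[v-r:v+r,u-r:u+r].reshape(-1,3); z=np.percentile(q[:,2],90); m=abs(q[:,2]-z)<5
    print(n,pt(t,u,v),q[m].mean(0).round(1),((q[m].min(0)+q[m].max(0))/2).round(1),m.sum(),np.ptp(q[m],0).round(1))
# board
f=t['frame'].astype(int); q=P[270:335,170:300]; bd=(f[270:335,170:300,2]>170)&(f[270:335,170:300,0]<150)&(abs(q[...,2]-12)<6)
w=q[bd][:,:2].astype(np.float32); r=cv2.minAreaRect(w); print('board',r,cv2.boxPoints(r).round(1),bd.sum(),np.median(q[bd][:,2]))
red=(f[...,2]>130)&(f[...,1]<60)&(f[...,0]<60); red[:, 330:]=0
w=P[red]; print('red',red.sum(),w.mean(0).round(1),w.min(0).round(1),w.max(0).round(1))
for u in range(296,324,4): print(u,pt(t,u,304))
E
```

```text
(712, 800, 3)
tin [ 419.  -313.6   68.6] [ 417.8 -317.    69.5] [ 418.3 -316.5   70.1] 781 [55.6 54.9  8.8]
purple [ 395.4 -201.1   69.6] [ 394.8 -201.1   69.5] [ 395.3 -200.9   70.8] 774 [56.9 54.5 10. ]
teal [ 518.1 -254.2   70.6] [ 517.7 -254.2   69.5] [ 517.2 -253.4   70.8] 753 [56.3 56.   9.9]
jar [ 509.7 -384.4   90.5] [ 509.5 -387.4   90.2] [ 509.7 -387.7   90.8] 849 [57.  57.9  8.6]
board ((460.6356506347656, 38.21178436279297), (87.3352279663086, 213.11016845703125), 2.107248544692993) [[413.1 143.1]
 [420.9 -69.9]
 [508.2 -66.7]
 [500.4 146.3]] 1388 11.784076742421348
red 216 [ 466.7 -101.3  116.5] [ 457.9 -124.8   90.6] [516.7 -79.  948.6]
296 [464.8 -80.9  96.9]
300 [465.2 -88.2 103. ]
304 [465.7 -95.4 110.6]
308 [ 466.1 -102.5  117.3]
312 [ 466.5 -109.4  123.7]
316 [ 466.8 -116.2  127. ]
320 [ 466.7 -123.   124.9]
```

View pics/c1.png

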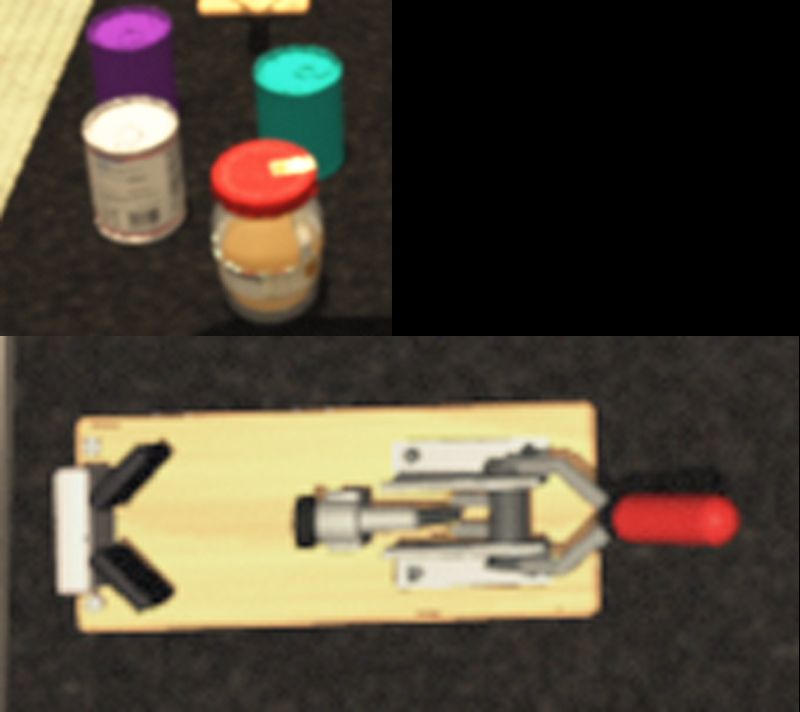

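The crop shows the white label with a red band on the tin at (248,316). The jaw is at the left of the station, the pad at about (228,304), and the lever leans back about 0.82 rad. The station's origin is about (458.7, 90.7) with its x axis at a yaw of 92.1°.

```bash
cat >> h.py <<'E'
O=np.array([458.7,90.7]); ex=np.array([-.0367,.9993]); ey=np.array([-.9993,-.0367])
def H(x,y,z): return np.append(O+x*ex+y*ey,z)
def plan(target,yaw,n,g,cmd=None):
    s=sense(); p=np.array(s['tool_pos']) if cmd is None else np.array(cmd[:3],float); y=s['tcp_rot'][2] if cmd is None else cmd[3]
    out=[]
    d=(np.array(target)-p)/n; dy=(yaw-y)/n
    for i in range(n):
        a=np.radians(y+dy*i); c,q=np.cos(a),np.sin(a)
        out.append('%.3f %.3f %.3f %.4f %g'%((c*d[0]+q*d[1])/300,(q*d[0]-c*d[1])/300,-d[2]/300,-np.radians(dy)/2,g))
    for i in range(0,n,5): print('; '.join(out[i:i+5]))
E
python3 - <<'E'
from h import *
plan([418,-316.5,130],92.1,11,-1)
E
```

```text
0.088 -0.050 0.030 -0.0579 -1; 0.093 -0.039 0.030 -0.0579 -1; 0.097 -0.028 0.030 -0.0579 -1; 0.100 -0.017 0.030 -0.0579 -1; 0.101 -0.005 0.030 -0.0579 -1
0.101 0.007 0.030 -0.0579 -1; 0.100 0.018 0.030 -0.0579 -1; 0.097 0.030 0.030 -0.0579 -1; 0.093 0.041 0.030 -0.0579 -1; 0.087 0.051 0.030 -0.0579 -1
0.081 0.061 0.030 -0.0579 -1
```

Request:
apply_moves(series="0.088 -0.05 0.03 -0.058 -1; 0.093 -0.039 0.03 -0.058 -1; 0.097 -0.028 0.03 -0.058 -1; 0.1 -0.017 0.03 -0.058 -1; 0.101 -0.005 0.03 -0.058 -1", squeeze=40)

```text
time: 0.52
tool_pos: [297.4, -451.7, 185.4]
tcp_rot: [-180.0, -0.0, 52.7]
ft_force: [0.5, 0.3, -0.0]
finger_gap: 85.4
grip_force: 0.0
```

Request:
apply_moves(series="0.101 0.007 0.03 -0.058 -1; 0.1 0.018 0.03 -0.058 -1; 0.097 0.03 0.03 -0.058 -1; 0.093 0.041 0.03 -0.058 -1; 0.087 0.051 0.03 -0.058 -1")

```text
time: 0.93
tool_pos: [398.1, -337.6, 140.5]
tcp_rot: [-180.0, -0.0, 85.9]
ft_force: [1.8, -1.1, -0.1]
finger_gap: 85.2
grip_force: 0.0
```

Request:
apply_moves(series="0.081 0.061 0.03 -0.058 -1; 0 0 0 0 -1; 0 0 0 0 -1")

```text
time: 1.18
tool_pos: [417.8, -314.6, 131.2]
tcp_rot: [-179.9, -0.1, 92.4]
ft_force: [-0.6, -0.7, 0.9]
finger_gap: 85.2
grip_force: 0.0
```

```bash
python3 - <<'E'
from h import *
plan([418,-316.5,23],92.1,4,-1)
s=snap('side'); cv2.imwrite('pics/s1.png',cv2.resize(s['frame'][170:390,160:380],None,fx=2.7,fy=2.7))
E
```

```text
-0.002 0.000 0.090 0.0006 -1; -0.002 0.000 0.090 0.0006 -1; -0.002 0.000 0.090 0.0006 -1; -0.002 0.000 0.090 0.0006 -1
```

View pics/s1.png

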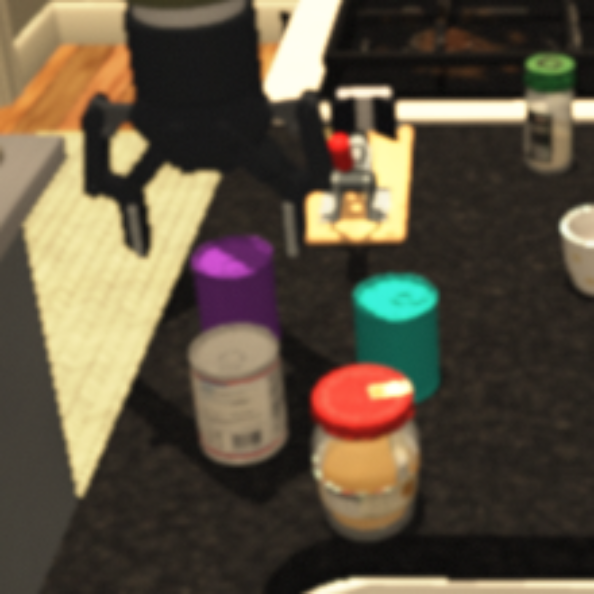

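The fingers straddle the white tin, with tips at crop (142,252) and (292,252). Their midpoint is pixel (240,263), which matches the projected TCP. Descending and gripping.

Request:
apply_moves(series="-0.002 0 0.09 0 -1; -0.002 0 0.09 0 -1; -0.002 0 0.09 0 -1; -0.002 0 0.09 0 -1; 0 0 0 0 -1")

```text
time: 1.65
tool_pos: [413.7, -317.1, 19.1]
tcp_rot: [-179.6, -0.3, 92.0]
ft_force: [-1.2, 0.1, -1.6]
finger_gap: 85.6
grip_force: 0.0
```

Request:
apply_moves(series="0 0 0 0 0.6; 0 0 0 0 0.6; 0 0 0 0 0.6; 0 0 0 0 0.6; 0 0 0 0 0.6")

```text
time: 2.07
tool_pos: [419.2, -320.5, 26.9]
tcp_rot: [179.8, 0.2, 92.2]
ft_force: [-0.7, -0.9, 7.5]
finger_gap: 56.0
grip_force: 43.4
```

Request:
apply_moves(series="0 0 0 0 0.6; 0 0 0 0 0.6; 0 0 0 0 0.6; 0 0 0 0 0.6")

```text
time: 2.4
tool_pos: [419.2, -320.4, 26.9]
tcp_rot: [179.8, 0.2, 92.2]
ft_force: [-1.4, -1.3, 7.5]
finger_gap: 56.8
grip_force: 43.4
```

Request:
apply_moves(series="0 0 -0.03 0 0.6; 0 0 -0.08 0 0.6; 0 0 -0.13 0 0.6; 0 0 -0.13 0 0.6; 0 0 -0.13 0 0.6")

```text
time: 2.82
tool_pos: [417.3, -318.1, 176.5]
tcp_rot: [-180.0, -0.0, 92.2]
ft_force: [0.6, -0.1, -1.8]
finger_gap: 56.4
grip_force: 43.2
```

Request:
apply_moves(series="0 0 -0.03 0 0.6; 0 0 0 0 0.6; 0 0 0 0 0.6")

```text
time: 3.07
tool_pos: [417.9, -318.8, 183.8]
tcp_rot: [179.9, 0.1, 92.2]
ft_force: [0.2, 0.0, -2.6]
finger_gap: 56.2
grip_force: 43.2
```

```bash
python3 - <<'E'
from h import *
s=snap('side'); P=cloud(s); st=sense(); t=np.array(st['tool_pos']); print(t,st['ft_force'])
u,v=proj(s,t+[0,-28,-10]).astype(int); print(u,v)
m=(abs(P[...,0]-t[0])<18)&(abs(P[...,1]-t[1])<60)&(P[...,2]>t[2]-45)&(P[...,2]<t[2]+60)
q=P[m]; print(len(q),q.min(0),q.max(0))
# circle fit on tin front face
from scipy.optimize import least_squares
w=q[(q[:,2]>t[2]-20)&(q[:,2]<t[2]-2)]
f=least_squares(lambda c:np.hypot(w[:,0]-c[0],w[:,1]-c[1])-28.7,[t[0],t[1]],loss='soft_l1'); print('tin c',f.x,'n',len(w),np.abs(f.fun).mean())
print('rel',f.x-t[:2],'zmin',np.percentile(q[:,2],[1,99]))
plan([*H(-6,0,0)[:2],t[2]],92.1,11,.6)
print(H(-6,0,0))
E
```

```text
[ 417.14893539 -318.04299015  181.98879165] [-0.05112201  0.46415533 -2.83411105]
235 257
1199 [ 399.15383445 -346.54421574  155.67758394] [ 435.14537432 -285.81180056  228.67997563]
tin c [ 414.9265529  -315.05822374] n 213 0.8551316952749332
rel [-2.22238249  2.98476641] zmin [157.73181638 228.30539282]
0.121 0.017 -0.000 0.0001 0.6; 0.121 0.017 -0.000 0.0001 0.6; 0.121 0.017 -0.000 0.0001 0.6; 0.121 0.017 -0.000 0.0001 0.6; 0.121 0.017 -0.000 0.0001 0.6
0.121 0.017 -0.000 0.0001 0.6; 0.121 0.017 -0.000 0.0001 0.6; 0.121 0.017 -0.000 0.0001 0.6; 0.121 0.017 -0.000 0.0001 0.6; 0.121 0.017 -0.000 0.0001 0.6
0.121 0.017 -0.000 0.0001 0.6
[458.9202  84.7042   0.    ]
```

Request:
apply_moves(series="0.06 0.015 0 0 0.6; 0.12 0.016 0 0 0.6; 0.12 0.016 0 0 0.6; 0.12 0.016 0 0 0.6; 0.12 0.016 0 0 0.6")

```text
time: 3.53
tool_pos: [433.3, -153.7, 180.2]
tcp_rot: [-179.7, -0.1, 92.2]
ft_force: [0.2, -0.3, -2.1]
finger_gap: 56.9
grip_force: 43.2
```

Request:
apply_moves(series="0.12 0.016 0 0 0.6; 0.12 0.016 0 0 0.6; 0.12 0.016 0 0 0.6; 0.12 0.016 0 0 0.6; 0.12 0.016 0 0 0.6")

```text
time: 3.95
tool_pos: [450.1, 26.8, 180.4]
tcp_rot: [-179.7, -0.0, 92.2]
ft_force: [-0.5, -0.2, -2.0]
finger_gap: 56.5
grip_force: 43.2
```

Request:
apply_moves(series="0.12 0.015 0 0 0.6; 0.06 0.015 0 0 0.6; 0 0 0 0 0.6; 0 0 0 0 0.6; 0 0 0 0 0.6")

```text
time: 4.37
tool_pos: [457.7, 78.8, 181.2]
tcp_rot: [-179.8, 0.0, 92.3]
ft_force: [-0.7, -1.3, -2.3]
finger_gap: 56.4
grip_force: 43.2
```

```bash
python3 - <<'E'
from h import *
st=sense(); t=np.array(st['tool_pos']); print(t,st['tcp_rot'],st['ft_force'])
for n in ('side','top'):
    s=snap(n); P=cloud(s)
    if n=='side':
        m=(abs(P[...,0]-t[0])<18)&(abs(P[...,1]-t[1])<60)&(P[...,2]>t[2]-45)&(P[...,2]<t[2]+60)
        q=P[m]; w=q[(q[:,2]>t[2]-20)&(q[:,2]<t[2]-2)]
        from scipy.optimize import least_squares
        f=least_squares(lambda c:np.hypot(w[:,0]-c[0],w[:,1]-c[1])-28.7,[t[0],t[1]],loss='soft_l1'); print('tin c',f.x,len(w),f.x-t[:2],np.percentile(q[:,2],1))
    # pad front & jaw in holder coords
    hx=(P[...,:2]-O)@ex; hy=(P[...,:2]-O)@ey; z=P[...,2]
    m=(abs(hy)<9)&(z>34)&(z<58)&(hx>-70)&(hx<-20); print(n,'pad',m.sum(),np.percentile(hx[m],[90,98]) if m.sum() else 0)
    m=(abs(hy)<30)&(z>48)&(z<58)&(hx>5)&(hx<70); 
    if m.sum()>10: print('jaw',m.sum(),np.c_[hx[m],hy[m],z[m]][::max(1,m.sum()//15)].round(0).tolist())
cv2.imwrite('pics/s2.png',cv2.resize(load('side')['frame'][120:320,200:400],None,fx=3,fy=3))
E
```

```text
[457.67552703  78.82416969 181.23121037] [-1.79780513e+02  2.83601915e-02  9.22617917e+01] [-0.73379085 -1.34266492 -2.2631692 ]
tin c [453.40555332  82.1577377 ] 106 [-4.26997371  3.33356801] 154.00097094485542
side pad 54 [-46.41874557 -44.51816997]
jaw 102 [[49.0, 23.0, 52.0], [46.0, 7.0, 53.0], [45.0, -9.0, 53.0], [38.0, 25.0, 54.0], [41.0, 9.0, 52.0], [39.0, -6.0, 53.0], [40.0, -22.0, 52.0], [31.0, 11.0, 54.0], [38.0, -4.0, 51.0], [37.0, -19.0, 50.0], [28.0, 11.0, 53.0], [27.0, -17.0, 52.0], [21.0, 18.0, 53.0], [23.0, -18.0, 52.0], [15.0, 25.0, 53.0], [23.0, -15.0, 49.0], [18.0, 28.0, 49.0]]
top pad 145 [-45.76661105 -43.94827927]
```

View pics/s2.png

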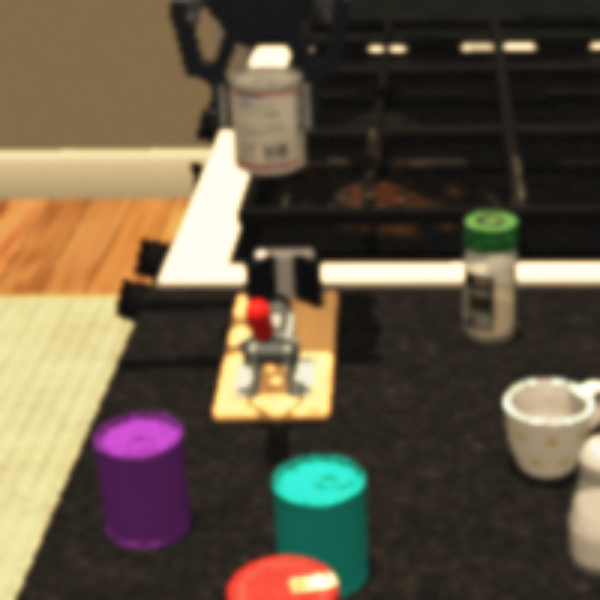

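The tin hangs upright over the station. The measured jaw faces (x+|y| ≈ 40) and the pad front (x ≈ -44) fit the description. Lowering it with a small correction.

Request:
apply_moves(series="0.011 0.004 0.1 0 0.6; 0 0 0.13 0 0.6; 0 0 0.12 0 0.6; 0 0 0.06 0 0.6; 0 0 0.02 0 0.6")

```text
time: 4.88
tool_pos: [456.5, 81.2, 49.9]
tcp_rot: [-179.6, 0.0, 92.1]
ft_force: [-1.3, 0.3, -1.5]
finger_gap: 56.8
grip_force: 43.3
```

Request:
apply_moves(series="0 0 0.01 0 0.6; 0 0 0 0 0.6; 0 0 0 0 0.6; 0 0 0 0 0.6")

```text
time: 5.22
tool_pos: [461.8, 82.5, 53.3]
tcp_rot: [179.8, -0.0, 92.2]
ft_force: [-0.1, 0.5, -0.8]
finger_gap: 56.2
grip_force: 43.3
```

Request:
apply_moves(series="0 0 0 0 0.6; 0 0 0 0 0.6; 0 0 0 0 0.6; 0 0 0 0 0.6")

```text
time: 5.55
tool_pos: [460.3, 82.6, 51.7]
tcp_rot: [180.0, -0.0, 92.2]
ft_force: [-0.2, 0.3, -1.9]
finger_gap: 56.7
grip_force: 43.3
```

```bash
python3 - <<'E'
from h import *
from scipy.optimize import least_squares
for k in range(2):
  for n in('side','top'):
    s=snap(n); st=sense(); t=np.array(st['tool_pos']); P=cloud(s)
    if k==0: print(n,t,st['joint_pos'].round(2),st['qd'].round(2))
    if n=='side':
        for off in (0,):
            m=(abs(P[...,0]-t[0])<22)&(abs(P[...,1]-t[1])<60)&(P[...,2]>60)&(P[...,2]<95)
            w=P[m]; f=least_squares(lambda c:np.hypot(w[:,0]-c[0],w[:,1]-c[1])-28.7,[t[0],t[1]],loss='soft_l1'); print('tin',f.x,len(w),((f.x-O)@ex),((f.x-O)@ey),P[m][:,2].max())
cv2.imwrite('pics/s3.png',cv2.resize(load('side')['frame'][150:280,220:380],None,fx=4,fy=4,interpolation=2))
E
```

```text
side [460.15719218  82.59568716  51.50469747] [  3.89  -3.46 116.14   0.    67.3    1.65] [-0.07  0.13  0.23  0.08 -0.11  0.04]
tin [455.61812719  85.93376774] 363 -4.649791163808951 3.2546362199936203 94.89330231285976
top [460.12140961  82.57176601  51.40908143] [  3.89  -3.45 116.14  -0.    67.3    1.65] [-0.01  0.1   0.03  0.01 -0.03  0.01]
tin [455.29104335  85.69113984] 363 -4.880245251808747 3.5903955477840404 94.94201317179744
```

View pics/s3.png

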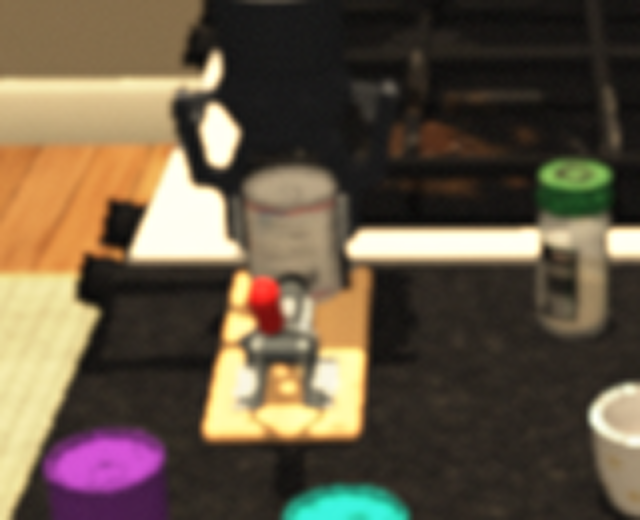

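The tin is above the board between the pad and the V, about 13 mm up and roughly centred. Lowering the rest gently.

Request:
apply_moves(series="0 0 0.018 0 0.6; 0 0 0.012 0 0.6; 0 0 0.006 0 0.6; 0 0 0 0 0.6; 0 0 0 0 0.6")

```text
time: 6.17
tool_pos: [459.7, 82.5, 40.1]
tcp_rot: [-180.0, -0.0, 92.2]
ft_force: [0.5, 0.8, -2.1]
finger_gap: 56.6
grip_force: 43.3
```

Request:
apply_moves(series="0 0 0.004 0 0.6; 0 0 0 0 0.6; 0 0 0 0 0.6; 0 0 0 0 0.6; 0 0 0 0 0.6")

```text
time: 6.58
tool_pos: [460.1, 82.6, 39.4]
tcp_rot: [180.0, -0.0, 92.2]
ft_force: [0.1, -0.3, -1.4]
finger_gap: 56.8
grip_force: 43.3
```

Near contact; another 1.5 mm, then check.

Request:
apply_moves(series="0 0 0.004 0 0.6; 0 0 0.002 0 0.6; 0 0 0 0 0.6; 0 0 0 0 0.6")

```text
time: 6.92
tool_pos: [460.4, 82.7, 38.9]
tcp_rot: [180.0, -0.0, 92.2]
ft_force: [-7.9, -0.9, 13.3]
finger_gap: 56.4
grip_force: 44.9
```

Request:
apply_moves(series="0 0 -0.002 0 0.3; 0 0 0 0 0; 0 0 0 0 -0.5; 0 0 0 0 -1; 0 0 0 0 -1")

```text
time: 7.33
tool_pos: [460.2, 82.5, 38.1]
tcp_rot: [180.0, 0.0, 92.2]
ft_force: [0.9, 0.1, 0.4]
finger_gap: 84.5
grip_force: 0.0
```

Request:
apply_moves(series="0 0 0 0 -1; 0 0 -0.04 0 -1; 0 0 -0.1 0 -1; 0 0 -0.12 0 -1; 0 0 -0.12 0 -1")

```text
time: 7.75
tool_pos: [459.0, 82.4, 152.4]
tcp_rot: [-179.9, 0.0, 92.2]
ft_force: [0.7, 0.5, 0.4]
finger_gap: 85.5
grip_force: 0.0
```

Request:
apply_moves(series="-0.12 0 -0.02 0 1; -0.12 0 0 0 1; -0.12 0 0 0 1; -0.12 0 0 0 1; -0.08 0 0 0 1")

```text
time: 8.17
tool_pos: [466.5, -88.1, 158.3]
tcp_rot: [180.0, 0.1, 92.2]
ft_force: [-0.1, -0.2, 0.3]
finger_gap: 25.7
grip_force: 0.0
```

```bash
python3 - <<'E'
from h import *
from scipy.optimize import least_squares
st=sense(); print(st['tool_pos'],st['finger_gap'],st['ft_force'])
t=snap('top'); s=snap('side'); P=cloud(t)
hx=(P[...,:2]-O)@ex; hy=(P[...,:2]-O)@ey; z=P[...,2]
m=(abs(hx)<45)&(abs(hy)<45)&(z>76)&(z<92); print('tin',m.sum(),[(a[m].min()+a[m].max())/2 for a in(hx,hy,z)],np.ptp(hx[m]),np.ptp(hy[m]))
a=cv2.resize(t['frame'][265:345,165:335],None,fx=4,fy=4,interpolation=2)
b=cv2.resize(s['frame'][180:260,220:390],None,fx=4,fy=4,interpolation=2)[:,:680]
c=np.vstack([a,b[:280]]); cv2.imwrite('pics/c4.png',c)
E
```

```text
[466.49951267 -88.10565697 158.31907658] 25.680600400911743 [-0.09135805 -0.15108659  0.32674582]
tin 392 [np.float64(5.048436933188571), np.float64(-1.1357924495926301), np.float64(81.58907505134795)] 38.04321513636316 53.129200721938844
```

View pics/c4.png

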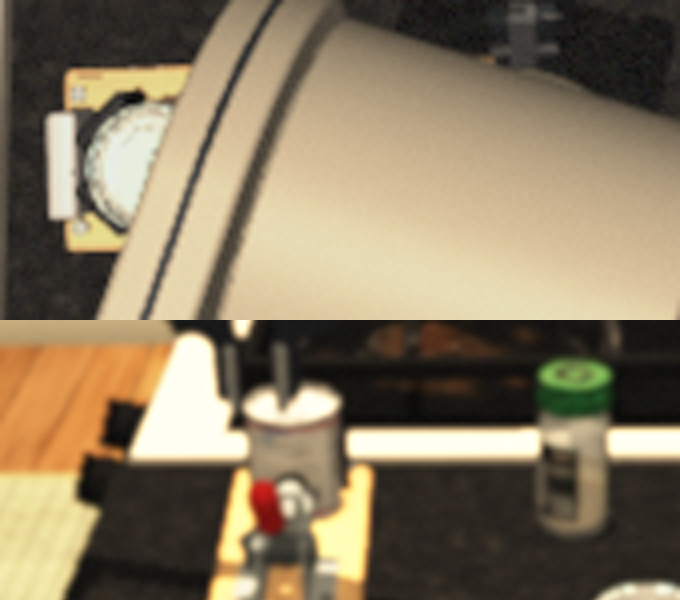

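The tin stands upright in the V, released, at about x = -4 mm and y = -1 mm. Next is the lever: shut the fingers, go just above the grip, and plan the arc.

Request:
apply_moves(series="0 -0.004 0.03 0 1; 0 0 0.05 0 1; 0 0 0.03 0 1; 0 0 0.012 0 1; 0 0 0 0 1")

```text
time: 8.68
tool_pos: [464.3, -84.1, 119.8]
tcp_rot: [-179.8, -0.1, 92.3]
ft_force: [-0.5, -0.1, -0.6]
finger_gap: 0.2
grip_force: 0.0
```

Request:
apply_moves(series="0 0 0 0 1; 0 0 0 0 1; 0 0 0 0 1")

```text
time: 8.93
tool_pos: [466.0, -85.3, 122.3]
tcp_rot: [179.9, 0.0, 92.3]
ft_force: [0.1, 0.2, 0.8]
finger_gap: -0.3
grip_force: 0.0
```

```bash
cat >> h.py <<'E'
def C(th): return np.array([-127-95*np.sin(th)+9*np.cos(th)+11*np.clip(np.cos(th)*3,-1,1), 44+95*np.cos(th)+9*np.sin(th)])
E
python3 - <<'E'
from h import *
st=sense(); t=st['tool_pos']; print(t,(t[:2]-O)@ex,(t[:2]-O)@ey,st['ft_force'],st['finger_gap'])
for th in np.arange(.78,1.8,.08): d=(C(th+.08)-C(th))/1500; print('%.2f'%th,C(th).round(1),'tx %.4f tz %.4f'%(d[0],-d[1]))
E
```

```text
[465.99866512 -85.29195575 122.2992732 ] -176.13662239259284 -0.8346512799638856 [0.08855662 0.21600031 0.77987591] -0.2635967561987375
0.78 [-176.4  117.9] tx -0.0038 tz 0.0034
0.86 [-182.1  112.8] tx -0.0035 tz 0.0037
0.94 [-187.4  107.3] tx -0.0032 tz 0.0039
1.02 [-192.2  101.4] tx -0.0029 tz 0.0042
1.10 [-196.6   95.1] tx -0.0026 tz 0.0044
1.18 [-200.4   88.5] tx -0.0028 tz 0.0046
1.26 [-204.6   81.6] tx -0.0035 tz 0.0048
1.34 [-209.9   74.5] tx -0.0032 tz 0.0049
1.42 [-214.6   67.2] tx -0.0028 tz 0.0050
1.50 [-218.8   59.7] tx -0.0024 tz 0.0050
1.58 [-222.4   52.1] tx -0.0020 tz 0.0051
1.66 [-225.4   44.5] tx -0.0016 tz 0.0051
1.74 [-227.7   36.9] tx -0.0011 tz 0.0051
```

Request:
apply_moves(series="-0.0075 0 0.01 0 1; -0.0075 0 0.01 0 1; -0.0075 0 0.01 0 1; -0.0075 0 0.01 0 1; -0.0075 0 0.01 0 1")

```text
time: 9.35
tool_pos: [465.8, -97.0, 106.2]
tcp_rot: [-180.0, -0.0, 92.2]
ft_force: [-1.1, 0.6, 0.9]
finger_gap: 0.0
grip_force: 0.3
```

Request:
apply_moves(series="-0.0032 0 0.004 0 1; -0.0032 0 0.004 0 1; -0.0032 0 0.004 0 1; -0.0032 0 0.004 0 1; -0.0032 0 0.004 0 1")

```text
time: 9.77
tool_pos: [466.0, -101.4, 100.4]
tcp_rot: [-180.0, -0.0, 92.2]
ft_force: [-0.9, 0.4, 0.2]
finger_gap: 0.2
grip_force: 0.2
```

Request:
apply_moves(series="-0.003 0 0.0042 0 1; -0.003 0 0.0042 0 1; -0.003 0 0.0042 0 1; -0.003 0 0.0042 0 1; -0.003 0 0.0042 0 1")

```text
time: 10.18
tool_pos: [466.2, -105.9, 94.1]
tcp_rot: [-180.0, -0.0, 92.2]
ft_force: [0.1, 0.4, 0.4]
finger_gap: 0.3
grip_force: 0.4
```

```bash
cat >> h.py <<'E'
def lever():
    s=snap('side'); P=cloud(s); f=s['frame'].astype(int)
    m=(f[...,2]>110)&(f[...,1]<60)&(f[...,0]<70); hx=(P[...,:2]-O)@ex; hy=(P[...,:2]-O)@ey
    m&=(hx<-150)&(hx>-270)&(abs(hy)<40)
    if not m.sum(): print('no red'); return
    q=np.c_[hx[m]+127,P[m][:,2]-44]; print('red',m.sum(),q.mean(0).round(1),'zmax',q[:,1].max().round(1),'hx',q[:,0].min().round(1),q[:,0].max().round(1),'lean',np.median(np.arctan2(-q[:,0],q[:,1])).round(2),'hy',np.median(hy[m]).round(1))
E
python3 - <<'E'
from h import *
lever()
s=load('side'); cv2.imwrite('pics/s5.png',cv2.resize(s['frame'][170:270,220:360],None,fx=4.5,fy=4.5,interpolation=2))
E
```

```text
red 54 [-99.7  50.7] zmax 59.3 hx -111.3 -60.9 lean 1.1 hy -2.0
```

View pics/s5.png

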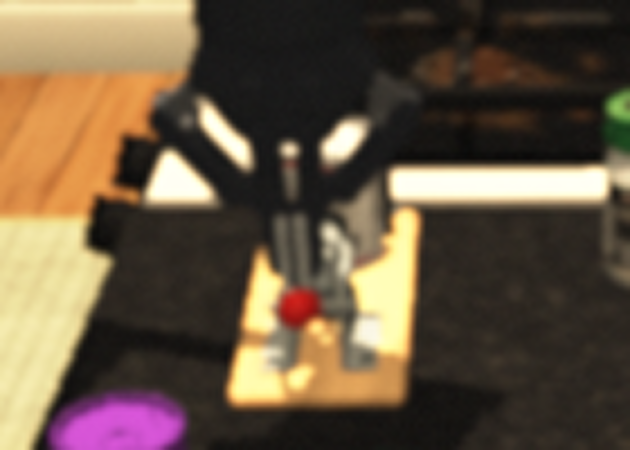

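The fingers are on the lever: the red ball is at crop (298,307) and the lean reads 1.10. I'll go on in small steps and watch the force.

Request:
apply_moves(series="-0.0027 0 0.0045 0 1; -0.0027 0 0.0045 0 1; -0.0027 0 0.0045 0 1; -0.0027 0 0.0045 0 1; -0.0027 0 0.0045 0 1")

```text
time: 10.65
tool_pos: [466.4, -110.0, 87.3]
tcp_rot: [-180.0, 0.0, 92.2]
ft_force: [-0.6, 0.4, 0.4]
finger_gap: -0.1
grip_force: 0.3
```

Request:
apply_moves(series="-0.0028 0 0.0047 0 1; -0.0028 0 0.0047 0 1; -0.0028 0 0.0047 0 1; -0.0028 0 0.0047 0 1")

```text
time: 10.98
tool_pos: [466.6, -113.2, 81.7]
tcp_rot: [180.0, -0.0, 92.2]
ft_force: [0.1, 2.6, 1.9]
finger_gap: -0.2
grip_force: 1.2
```

Request:
apply_moves(series="-0.003 0 0.0048 0 1; -0.003 0 0.0048 0 1; -0.003 0 0.0048 0 1")

```text
time: 11.23
tool_pos: [466.7, -115.9, 77.5]
tcp_rot: [180.0, -0.0, 92.2]
ft_force: [-0.5, 3.3, 3.2]
finger_gap: 0.0
grip_force: 2.0
```

Request:
apply_moves(series="-0.003 0 0.0048 0 1; -0.003 0 0.0048 0 1; -0.003 0 0.0048 0 1")

```text
time: 11.48
tool_pos: [466.8, -118.7, 73.2]
tcp_rot: [180.0, -0.0, 92.2]
ft_force: [-0.5, 4.9, 4.1]
finger_gap: -0.2
grip_force: 2.3
```

Request:
apply_moves(series="-0.0027 0 0.005 0 1; -0.0027 0 0.005 0 1; -0.0027 0 0.005 0 1")

```text
time: 11.73
tool_pos: [466.9, -121.2, 68.6]
tcp_rot: [180.0, -0.0, 92.2]
ft_force: [-0.7, 3.1, 4.0]
finger_gap: -0.1
grip_force: 2.3
```

Request:
apply_moves(series="-0.0025 0 0.005 0 1; -0.0025 0 0.005 0 1; -0.0025 0 0.005 0 1")

```text
time: 11.98
tool_pos: [466.9, -123.5, 64.0]
tcp_rot: [180.0, 0.0, 92.2]
ft_force: [0.4, 3.9, 5.0]
finger_gap: -0.0
grip_force: 2.1
```

Request:
apply_moves(series="-0.0022 0 0.005 0 1; -0.0022 0 0.005 0 1; -0.0022 0 0.005 0 1")

```text
time: 12.23
tool_pos: [466.9, -125.5, 59.4]
tcp_rot: [-180.0, 0.0, 92.2]
ft_force: [-0.4, 2.3, 3.4]
finger_gap: -0.4
grip_force: 1.5
```

Force is falling, so the dead point is near; smaller steps.

Request:
apply_moves(series="-0.002 0 0.005 0 1; -0.002 0 0.005 0 1")

```text
time: 12.4
tool_pos: [466.9, -126.8, 56.4]
tcp_rot: [-180.0, 0.0, 92.2]
ft_force: [0.0, 1.2, 2.5]
finger_gap: 0.1
grip_force: 1.0
```

Request:
apply_moves(series="-0.002 0 0.005 0 1; -0.002 0 0.005 0 1")

```text
time: 12.57
tool_pos: [466.9, -128.0, 53.4]
tcp_rot: [-180.0, 0.0, 92.2]
ft_force: [0.4, 1.0, 1.5]
finger_gap: -0.3
grip_force: 0.6
```

Request:
apply_moves(series="-0.0015 0 0.005 0 1; -0.0015 0 0.005 0 1")

```text
time: 12.73
tool_pos: [466.9, -128.8, 50.3]
tcp_rot: [-180.0, 0.0, 92.2]
ft_force: [0.2, -1.0, -0.1]
finger_gap: -0.1
grip_force: 0.0
```

Request:
apply_moves(series="-0.001 0 0.004 0 1; 0 0 0 0 1")

```text
time: 12.9
tool_pos: [466.7, -129.0, 48.9]
tcp_rot: [-180.0, -0.0, 92.2]
ft_force: [-0.4, -0.1, 0.2]
finger_gap: 0.3
grip_force: 0.0
```

```bash
python3 - <<'E'
from h import *
lever()
E
```

```text
red 86 [-106.3   -4.7] zmax 7.1 hx -122.3 -29.9 lean 1.59 hy -1.0
```

No force left and no contact, so it has snapped over. I'll lift gently and see whether the lever stays.

Request:
apply_moves(series="0 0 -0.01 0 1; 0 0 -0.02 0 1; 0 0 -0.03 0 1; 0 0 0 0 1")

```text
time: 13.28
tool_pos: [468.6, -129.5, 70.0]
tcp_rot: [179.8, 0.1, 92.2]
ft_force: [0.6, -0.6, 1.1]
finger_gap: -0.3
grip_force: 0.0
```

```bash
python3 - <<'E'
from h import *
lever(); print(sense()['tool_pos'],sense()['ft_force'])
E
```

```text
red 126 [-98.4  -2.5] zmax 3.7 hx -123.6 -28.1 lean 1.58 hy -0.6
[ 468.44479083 -129.47926565   69.33830099] [ 0.09336406 -1.32272223  0.58446413]
```

The lever stays down. Clearing the hand away up and to the front right, then a final look.

Request:
apply_moves(series="0 0 -0.1 0 1; 0 0 -0.13 0 1; 0 0 -0.13 0 1; -0.06 -0.05 -0.1 0 1; -0.1 -0.08 0 0 1")

```text
time: 13.75
tool_pos: [434.2, -178.9, 213.7]
tcp_rot: [179.4, 0.3, 92.5]
ft_force: [2.0, -1.4, 1.1]
finger_gap: 0.4
grip_force: 0.0
```

Request:
apply_moves(series="-0.1 -0.08 0 0 1; -0.1 -0.08 0 0 1; -0.1 -0.08 0 0 1; -0.1 -0.08 0 0 1; 0 0 0 0 1")

```text
time: 14.17
tool_pos: [335.0, -306.8, 205.8]
tcp_rot: [-179.9, 0.2, 91.9]
ft_force: [-0.3, 0.6, 0.2]
finger_gap: 0.2
grip_force: 0.0
```

```bash
python3 - <<'E'
from h import *
lever(); t=snap('top'); s=snap('side'); P=cloud(t)
hx=(P[...,:2]-O)@ex; hy=(P[...,:2]-O)@ey; z=P[...,2]
m=(abs(hx)<45)&(abs(hy)<45)&(z>76)&(z<92); print('tin',m.sum(),[(a[m].min()+a[m].max())/2 for a in(hx,hy,z)],np.ptp(hx[m]),np.ptp(hy[m]),np.percentile(z[m],[5,95]))
a=cv2.resize(t['frame'][265:345,165:345],None,fx=3.7,fy=3.7,interpolation=2)
b=cv2.resize(s['frame'][190:270,220:400],None,fx=3.7,fy=3.7,interpolation=2)
cv2.imwrite('pics/c6.png',np.vstack([a,b])); print(sense()['tool_pos'])
E
```

```text
red 118 [-96.1  -5.3] zmax 3.9 hx -121.7 -24.9 lean 1.59 hy -0.5
tin 807 [np.float64(-0.38442968284265433), np.float64(0.5395802715420928), np.float64(81.46238244849673)] 55.05245413038486 56.85754037152036 [78.2749416  84.58874835]
[ 338.69057504 -302.15531411  205.52521642]
```

View pics/c6.png

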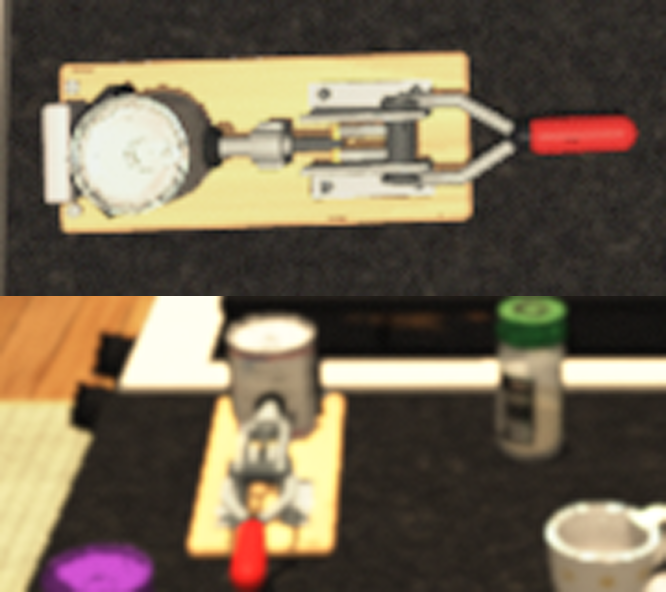

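The tin is seated in the V at (-0.4, 0.5) mm with the pad against it (crop 210,145), and the lever lies locked flat (crop 585,135). The hand is clear.

```bash
python3 -c "
from bench import hand_in; print(hand_in())"
```

```text
the job is handed in; nothing more can be done
None
```

The tin stands fully seated in the V jaw with the pad pressed against it, the lever is snapped over and stayed down after I let go, the bystander objects were left alone, and the hand is clear; handed in at about 14 s.

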